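# Move the row of thread reels to the overlocker's thread stand

### The job

The overlocker in the mending corner is to be threaded next: move the four big thread reels from the wooden storage rack onto the spindles of the dark metal thread stand, one on each spindle and fully down on its foam disc, in the same order from left to right as they stand on the rack at the start. The overlocker needs no bobbins, so leave the four little bobbins where they are on the wooden rack.

Things in the scene. Friction and masses are not known exactly. Their poses are not given: they have to be found in the camera images.
- storage_rack: Pale wooden storage rack, 130 (x) x 312 (y) x 18 mm, fixed, left or right of the stand. Origin: centre of underside; x to its far edge, y to the left along the row, z up. Rear row: four wooden dowels, 8 mm thick, at x +25, y +108, +36, -36, -108 mm, tips at z 66 mm, one reel on each. Front row: four thin short pins at x -35 mm, same y, tips at z 38 mm, one bobbin on each.
- thread_stand: Dark metal thread stand, 120 (x) x 312 (y) mm, fixed. Origin: at worktop height under the middle of the row of spindles; x to its far edge, y to the left along the row, z up. Four steel spindles, 7 mm thick, at x 0, y +108, +36, -36, -108 mm, tips at z 63 mm; round each a light grey foam disc, 50 mm across, on which a reel rests with its underside at z 15 mm. At x +51 mm a low bar, 24 mm high.
- reel_red: big reel of red thread, on a cream tube, upright, 44 mm across (its base flange 46 mm), 68 mm high, 50 to 100 g, with a straight bore 22 mm wide right through; loose. Origin: centre of its underside, z up along the bore. At the start it stands on a rear dowel of the storage rack, underside 18 mm above the worktop, about 26 mm clear of the next reel.
- reel_yellow: big reel of yellow thread, on a cream tube, upright, 44 mm across (its base flange 46 mm), 68 mm high, 50 to 100 g, with a straight bore 22 mm wide right through; loose. Origin: centre of its underside, z up along the bore. At the start it stands on a rear dowel of the storage rack, underside 18 mm above the worktop, about 26 mm clear of the next reel.
- reel_green: big reel of green thread, on a cream tube, upright, 44 mm across (its base flange 46 mm), 68 mm high, 50 to 100 g, with a straight bore 22 mm wide right through; loose. Origin: centre of its underside, z up along the bore. At the start it stands on a rear dowel of the storage rack, underside 18 mm above the worktop, about 26 mm clear of the next reel.
- reel_blue: big reel of blue thread, on a cream tube, upright, 44 mm across (its base flange 46 mm), 68 mm high, 50 to 100 g, with a straight bore 22 mm wide right through; loose. Origin: centre of its underside, z up along the bore. At the start it stands on a rear dowel of the storage rack, underside 18 mm above the worktop, about 26 mm clear of the next reel.
- bobbin_red: little red plastic bobbin of red thread, 22 mm across, 12 mm high, 12 g, loose on a short front pin of the storage rack, 60 mm in front of the reel of the same colour at the start. Origin: centre of its underside, 18 mm above the worktop, z up.
- bobbin_yellow: little yellow plastic bobbin of yellow thread, 22 mm across, 12 mm high, 12 g, loose on a short front pin of the storage rack, 60 mm in front of the reel of the same colour at the start. Origin: centre of its underside, 18 mm above the worktop, z up.
- bobbin_green: little green plastic bobbin of green thread, 22 mm across, 12 mm high, 12 g, loose on a short front pin of the storage rack, 60 mm in front of the reel of the same colour at the start. Origin: centre of its underside, 18 mm above the worktop, z up.
- bobbin_blue: little blue plastic bobbin of blue thread, 22 mm across, 12 mm high, 12 g, loose on a short front pin of the storage rack, 60 mm in front of the reel of the same colour at the start. Origin: centre of its underside, 18 mm above the worktop, z up.

How it is judged:
By the outcome, as a careful person would: the job done as asked, in the order asked, and still so for the second after the job is handed in, with the robot touching nothing.
It also fails if it takes over 104 s, if anything falls off the work surface, if the arm or the gripper's body presses on something with over 40 N, if the wrist force passes 120 N, or if a joint passes its speed limit or range.

### The arm

A 6-joint arm with a two-finger parallel gripper is mounted at the origin on a cart in front of the work surface, level with it; the furniture and walls round the work are solid. World frame = base frame: x ahead of the robot, y to its left, z up, the work surface at z = 0. Lengths are in m, angles in degrees, forces in N, time in s.
With the tool pointing down it reaches from about 0.35 to 0.875 m from the base axis. Payload 4.2 kg.
Tool frame: the origin (TCP) lies where the fingers leave the gripper's body, on its centre line; the fingertips stand 70 mm ahead of it and the grasp point (between the pads) lies 51 mm ahead of it; z points along the fingers, y is the direction in which the jaws open and shut (so a half turn about z gives the same grasp; the last joint's range is limited). The gripper opens to 87 mm and grips with 3 to 60 N. Pads are 19 mm wide; open, the fingers measure 117 mm over their backs; the gripper's body (75 mm by 190 mm) begins 51 mm behind the grasp point.
Start: joints at [87.41, 22.042, 0.453, 0, -68.411, -14.817], TCP at [0.187, 0.596, 0.292] pointing down, gripper open.
Joint ranges: [-179.83, 179.83], [-69.29, 118.12], [-61.27, 80.66], [-181.25, 117.63], [-171.15, -9.14], [-177.46, 177.46]. Speed limits (degrees/s): [159.86, 159.86, 180, 180, 180, 180].

### API

Orientations are given as a 3x3 rotation matrix whose columns are the frame's x, y, z axes.
In Python, from station import sense, capture, camera_model, finish_job gives the robot as it stands.
- The arm moves only by the shell command python3 -m inch 'ROWS'. ROWS is JSON, a list of rows, each an object with "hand": the closure, from 0 (fully open) to 1 (shut); "slide": the shift along the world's x, y, z in cm, a list of three; "yaw": the turn about the world's z in rad. A call has 1 to 10 rows; each row is the pose to reach, as a shift and turn from the pose commanded when the call began; what a row does not reach only later rows make up. A row lasts 1/8 s, in which the tool goes at most 62.5 mm and 10.7 degrees, less where a joint would pass 70% of its speed; a pose out of reach is approached as far as the arm can. A call with a gripper value outside its range is refused whole. The fingers move at their own pace and stop on an object; the grip force is fixed at half the most. Time passes only in rows, so rows that repeat a pose let the fingers close. It gives the time, the measured TCP pose, the force and the opening at its end, in the units of the state.
- sense(): the state, without advancing time (a new reading comes with each control period).
- capture(name): name is "side" or "top" or "wrist"; returns the picture (400x640x3 uint8, blue, green, red); there is no depth.
- camera_model(name): a dict with "mtx" (3x3 intrinsics, pixels), "xyz" and "orientation" of the camera in the world; the wrist camera has in their place "tool_from_camera" (4x4, takes a point from camera to tool coordinates, whose origin is the TCP and whose axes are the flange's). Camera axes: x right, y up, looking along -z (the intrinsics and any distortion apply to the point x, -y, -z); pixel columns grow to the right and rows downward; lengths in m; the calibration is good to about 2 mm. A picture is of the moment at which its call begins: read the wrist's pose just before it. camera_model takes no time and is no camera call.
- finish_job(): hands the job in, once; it reports no verdict.
The state is a dict: "time_s": time; "joints": joint angles; "joint_velocities": joint speeds; "effort": joint torques, N m; "tcp_pos": TCP position; "ee_rot": TCP orientation; "wrist_force": force on the tool from outside, world axes, zero at the start; "moment": the same for the moment, N m; "gripper_width": opening from 0.0 (shut) to 1.0 (fully open).
Only numpy, scipy, OpenCV 4.12 (cv2) and the standard library are available. Lean on these libraries where they do the work, as an engineer would, in place of code of your own. Each camera call takes 0.05 s, during which the arm holds its last target. There are 200 camera calls.

## Working session

There is one attempt and no reset: what is moved stays moved. The work goes in short steps, Python scripts to look and compute and a shell command to move; the robot and the scene stay as the last step left them, time stands still between calls to the robot, and variables do not carry over. Pictures are saved under pics/ and viewed, about 12 in all and at most 16, crops included, and the job is handed in when it is done.

```bash
ls; mkdir -p pics
python3 - <<'E'
from station import *
import cv2
s=sense();print(s)
for n in("side","top","wrist"):
    cv2.imwrite(f"pics/a_{n}.png",capture(n));m=camera_model(n);print(n,m)
E
```

```text
pics
{'time_s': 0.0, 'joints': array([ 8.74102807e+01,  2.20926028e+01,  3.79161419e-01, -2.96094437e-02,
       -6.84113408e+01, -1.48159513e+01]), 'joint_velocities': array([-0.01366199, -0.07374441, -0.04034582, -0.1405139 , -0.02032911,
        0.00745785]), 'effort': array([-7.08135813e-04, -3.90664208e+01,  1.87409270e+01,  4.21973169e+00,
        1.10083105e-02, -1.95334278e-04]), 'tcp_pos': array([0.18680447, 0.59595498, 0.29113421]), 'ee_rot': array([[ 9.54153702e-01, -2.99316519e-01, -5.78440569e-04],
       [-2.99317064e-01, -9.54151275e-01, -2.15387586e-03],
       [ 9.27708193e-05,  2.22826576e-03, -9.99997513e-01]]), 'wrist_force': array([ 0.66933456,  0.45027905, -0.30625967]), 'moment': array([ 0.01946631, -0.02814431,  0.01268395]), 'gripper_width': 0.9984635439062644}
side {'mtx': array([[372.12726292,   0.        , 322.67062739],
       [  0.        , 372.12726292, 197.54152058],
       [  0.        ,   0.        ,   1.        ]]), 'xyz': array([ 0.09195023, -0.67941231,  0.53454151]), 'orientation': array([[ 0.83577265,  0.27154134, -0.47723095],
       [-0.548710
[... 294 characters left out ...]
84265]), 'orientation': array([[-0.01724529,  0.98447248, -0.17468985],
       [-0.99977336, -0.01916006, -0.00928027],
       [-0.01248324,  0.17449021,  0.98457978]])}
wrist {'mtx': array([[354.90199487,   0.        , 319.05662709],
       [  0.        , 354.90199487, 199.4200945 ],
       [  0.        ,   0.        ,   1.        ]]), 'tool_from_camera': array([[-1.45194837e-04,  9.70282590e-01,  2.41974532e-01,
         6.59404043e-02],
       [ 9.99999789e-01,  2.93906443e-04, -5.78480294e-04,
         9.23534638e-04],
       [-6.32407232e-04,  2.41974397e-01, -9.70282429e-01,
        -9.19476444e-02],
       [ 0.00000000e+00,  0.00000000e+00,  0.00000000e+00,
         1.00000000e+00]])}
```

View pics/a_top.png

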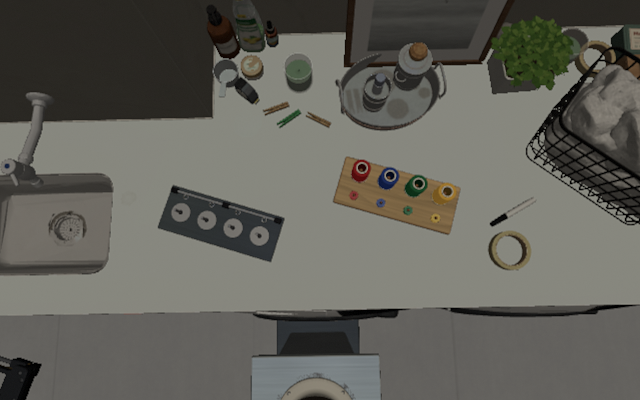

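View pics/a_side.png

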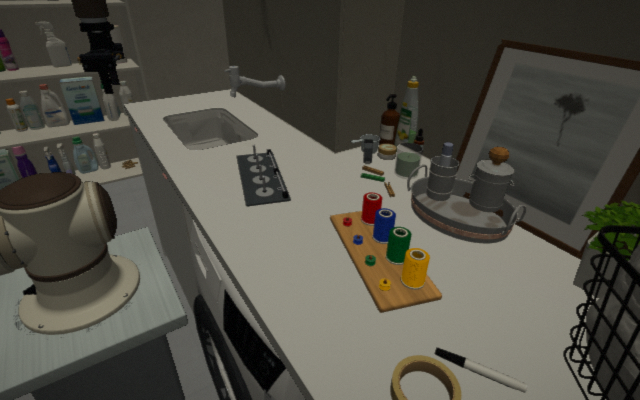

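The top view shows the rack to the right, with reels in the order red (361,170), blue (390,178), green (417,185), yellow (446,193) from left to right. The stand is to the left with its bar on the far side, and its discs are at about (180,212), (206,220), (233,228), (259,236). The side view agrees. I'll measure these positions next.

```bash
cat > h.py <<'E'
import numpy as np, cv2
from station import *
def cam(name,s=None):
    m=camera_model(name)
    if name=="wrist":
        T=np.eye(4);T[:3,:3]=s["ee_rot"];T[:3,3]=s["tcp_pos"];T=T@m["tool_from_camera"];return m["mtx"],T[:3,:3],T[:3,3]
    return m["mtx"],np.array(m["orientation"]),np.array(m["xyz"])
def ray(c,uv,z):
    K,R,p=c
    d=np.linalg.inv(K)@[uv[0],uv[1],1];d=R@(d*[1,-1,-1])
    return p+d*(z-p[2])/d[2]
def blobs(mask,lo,hi):
    n,l,st,ce=cv2.connectedComponentsWithStats(mask.astype(np.uint8))
    return [(ce[i],st[i][4],l==i) for i in range(1,n) if lo<=st[i][4]<=hi]
HUE={"red":(174,8),"yellow":(18,32),"green":(50,90),"blue":(105,128)}
def hmask(hsv,c,smin=120,vmin=40):
    a,b=HUE[c];h=hsv[...,0]
    return ((h>=a)&(h<=b) if a<b else (h>=a)|(h<=b))&(hsv[...,1]>smin)&(hsv[...,2]>vmin)
E
python3 - <<'E'
from h import *
im=cv2.imread("pics/a_top.png");c=cam("top");hsv=cv2.cvtColor(im,cv2.COLOR_BGR2HSV)
bb=[]
for k in HUE:
    m=hmask(hsv,k);m[:150]=0;m[240:]=0;m[:,:330]=0;m[:,470:]=0
    for ce,a,l in blobs(m,15,900):
        print(k,ce,a,ray(c,ce,.030 if a<120 else .086).round(4))
m=(hsv[...,1]<45)&(hsv[...,2]>110);m[:190]=0;m[250:]=0;m[:,:165]=0;m[:,280:]=0
P=[]
for ce,a,l in blobs(m,60,600):
    u,v=np.where(l)[::-1];e=cv2.minEnclosingCircle(np.c_[u,v].astype(np.float32))
    p=ray(c,e[0],.015);print("disc",ce,a,e,p.round(4));P.append(p)
E
python3 -c "
import cv2
a=cv2.imread('pics/a_top.png')[140:260,150:470];cv2.imwrite('pics/a_crop.png',cv2.resize(a,None,fx=2.5,fy=2.5,interpolation=cv2.INTER_CUBIC))"
```

```text
red [359.9368932  171.80582524] 206 [ 0.5954 -0.1223  0.086 ]
red [353.39285714 194.96428571] 56 [ 0.5482 -0.109   0.03  ]
yellow [442.72068966 194.27931034] 290 [ 0.535 -0.322  0.086]
yellow [447.52941176 190.64705882] 34 [ 0.5548 -0.3518  0.03  ]
yellow [434.76829268 217.79268293] 82 [ 0.4849 -0.3143  0.03  ]
green [413.91534392 187.2962963 ] 189 [ 0.5537 -0.253   0.086 ]
blue [386.4375     179.80113636] 176 [ 0.5739 -0.1867  0.086 ]
disc [181.13872832 212.32369942] 173 ((180.30380249023438, 211.81011962890625), 8.587803840637207) [0.5151 0.3427 0.015 ]
disc [206.77777778 220.12169312] 189 ((206.5, 220.0), 8.90234661102295) [0.4923 0.2735 0.015 ]
disc [232.96097561 227.90243902] 205 ((232.61111450195312, 227.61111450195312), 8.78596305847168) [0.4711 0.2051 0.015 ]
disc [259.09345794 235.6635514 ] 214 ((259.0, 235.57691955566406), 8.950078964233398) [0.4492 0.1365 0.015 ]
```

View pics/a_crop.png

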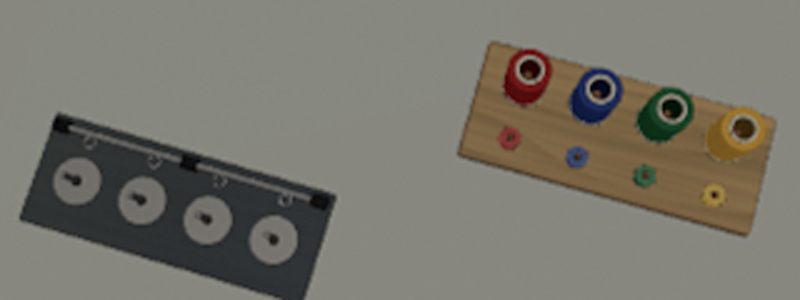

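The foam discs fit a 72 mm spacing at a yaw of about -17.5°, and the rack is nearly parallel. I'll go over the stand with the jaws turned across the rows and look from there.

```bash
python3 -m inch '[{"hand":0,"slide":[29.5,-35.6,1],"yaw":-1.57},{"hand":0,"slide":[29.5,-35.6,1],"yaw":-1.57},{"hand":0,"slide":[29.5,-35.6,1],"yaw":-1.57},{"hand":0,"slide":[29.5,-35.6,1],"yaw":-1.57},{"hand":0,"slide":[29.5,-35.6,1],"yaw":-1.57},{"hand":0,"slide":[29.5,-35.6,1],"yaw":-1.57},{"hand":0,"slide":[29.5,-35.6,1],"yaw":-1.57},{"hand":0,"slide":[29.5,-35.6,1],"yaw":-1.57},{"hand":0,"slide":[29.5,-35.6,1],"yaw":-1.57},{"hand":0,"slide":[29.5,-35.6,1],"yaw":-1.57}]'
python3 - <<'E'
from h import *
s=sense();im=capture("wrist");cv2.imwrite("pics/b.png",im)
np.save("b.npy",s,allow_pickle=True);print(s["tcp_pos"],s["ee_rot"],s["time_s"])
E
```

```text
time_s: 1.4
tcp_pos: [0.482, 0.2399, 0.3019]
ee_rot: [[-0.298, -0.954, -0.001], [-0.954, 0.298, -0.0], [0.0, 0.0, -1.0]]
wrist_force: [-0.3, -0.2, -0.3]
gripper_width: 0.995
[0.48200591 0.23988912 0.3019346 ] [[-2.98457067e-01 -9.54422870e-01 -6.03638268e-04]
 [-9.54422938e-01  2.98457290e-01 -3.18463116e-04]
 [ 4.84108723e-04  4.81078641e-04 -9.99999767e-01]] 1.4
```

View pics/b.png

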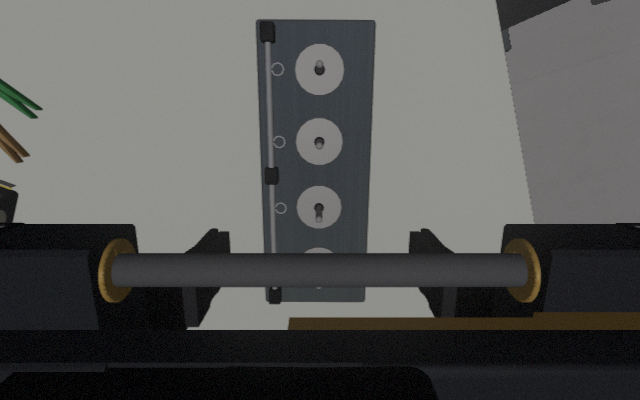

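The wrist view shows the stand with its right end at the top. Three discs are clear of the gripper, at (319,69), (319,141) and (319,207), and the jaws already run across the row. I'll get their exact positions and move on to look at the rack.

```bash
python3 - <<'E'
from h import *
s=np.load("b.npy",allow_pickle=True).item();c=cam("wrist",s)
hsv=cv2.cvtColor(cv2.imread("pics/b.png"),cv2.COLOR_BGR2HSV)
m=(hsv[...,2]>120);m[:,:292]=0;m[:,348:]=0;m[:35]=0;m[235:]=0
P=[]
for ce,a,l in blobs(m,500,4000):
    v,u=np.where(l);e=cv2.fitEllipse(cv2.convexHull(np.c_[u,v].astype(np.float32)))
    p=ray(c,e[0],.015);P.append(p);print(a,e,p.round(4))
P=np.array(P);d=P[0]-P[-1];print(np.diff(P,axis=0),np.degrees(np.arctan2(d[0],-d[1])))
E
python3 -m inch '[{"hand":0,"slide":[10.7,-40,1],"yaw":0},{"hand":0,"slide":[10.7,-40,1],"yaw":0},{"hand":0,"slide":[10.7,-40,1],"yaw":0},{"hand":0,"slide":[10.7,-40,1],"yaw":0},{"hand":0,"slide":[10.7,-40,1],"yaw":0},{"hand":0,"slide":[10.7,-40,1],"yaw":0},{"hand":0,"slide":[10.7,-40,1],"yaw":0},{"hand":0,"slide":[10.7,-40,1],"yaw":0},{"hand":0,"slide":[10.7,-40,1],"yaw":0}]'
python3 - <<'E'
from h import *
s=sense();im=capture("wrist");cv2.imwrite("pics/c.png",im)
np.save("c.npy",s,allow_pickle=True)
E
```

```text
1744 ((319.09796142578125, 68.94652557373047), (47.05946350097656, 50.63484191894531), 179.4080047607422) [0.4499 0.1368 0.015 ]
1489 ((318.82000732421875, 140.95950317382812), (44.60673904418945, 45.828216552734375), 2.7278831005096436) [0.4717 0.2053 0.015 ]
1175 ((318.5052490234375, 206.47998046875), (41.4560432434082, 42.40596008300781), 91.22848510742188) [0.4934 0.2736 0.015 ]
[[0.02173459 0.06849203 0.        ]
 [0.02175947 0.06834427 0.        ]] -17.63310691147643
time_s: 2.58
tcp_pos: [0.5888, -0.1589, 0.3119]
ee_rot: [[-0.297, -0.955, -0.001], [-0.955, 0.297, 0.0], [-0.0, 0.001, -1.0]]
wrist_force: [0.2, -0.5, -0.3]
gripper_width: 0.998
```

View pics/c.png

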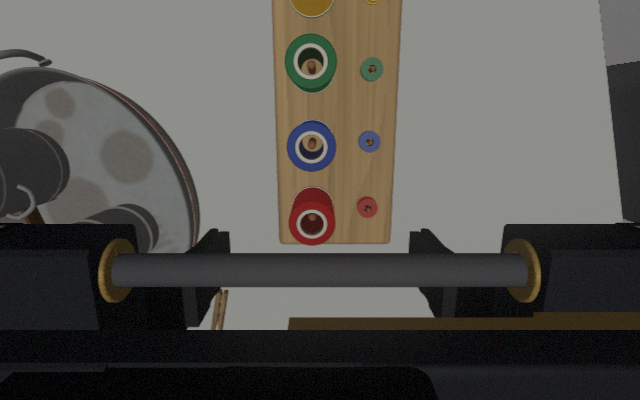

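The wrist view of the rack shows ring tops at blue (312,146), green (311,62) and red (312,222), with the bobbins to the right. The tray is well to the left. I'll fit the ring centres.

```bash
cat >> h.py <<'E'
def rings(im,c,z,box,lo=60,hi=2500,vmin=150,smax=70):
    "cream ring tops: outer ellipse centre cast on plane z; box=(u0,v0,u1,v1)"
    hsv=cv2.cvtColor(im,cv2.COLOR_BGR2HSV);m=(hsv[...,1]<smax)&(hsv[...,2]>vmin)
    k=np.zeros_like(m);k[box[1]:box[3],box[0]:box[2]]=1;out=[]
    for ce,a,l in blobs(m&k,lo,hi):
        v,u=np.where(l);e=cv2.fitEllipse(cv2.convexHull(np.c_[u,v].astype(np.float32)))
        out.append((a,np.round(e[0],1),np.round(e[1],1),ray(c,e[0],z).round(4)))
    return out
E
python3 - <<'E'
from h import *
s=np.load("c.npy",allow_pickle=True).item();c=cam("wrist",s);im=cv2.imread("pics/c.png")
for v in (150,180): print(*rings(im,c,.086,(287,20,338,246),vmin=v),sep="\n")
hsv=cv2.cvtColor(im,cv2.COLOR_BGR2HSV)
for k in HUE:
    m=hmask(hsv,k,70);m[:,:345]=0;m[:,390:]=0;m[240:]=0
    for ce,a,l in blobs(m,100,900):print(k,ce.round(1),a,ray(c,ce,.030).round(4))
E
```

```text
(np.int32(250), array([310.2,  60.8]), array([32.2, 34.8]), array([ 0.564 , -0.2639,  0.086 ]))
(np.int32(202), array([310.8, 146.8]), array([30.2, 30.9]), array([ 0.5853, -0.1953,  0.086 ]))
(np.int32(149), array([311.4, 223.7]), array([27.5, 28.4]), array([ 0.6065, -0.1268,  0.086 ]))

red [366.7 206.6] 324 [ 0.5496 -0.1105  0.03  ]
green [371.  69.] 334 [ 0.5077 -0.2459  0.03  ]
blue [368.8 141.1] 298 [ 0.5286 -0.1781  0.03  ]
```

```bash
python3 -m inch '[{"hand":0,"slide":[1.8,3.2,-5],"yaw":0},{"hand":0,"slide":[1.8,3.2,-10],"yaw":0},{"hand":0,"slide":[1.8,3.2,-14],"yaw":0},{"hand":0,"slide":[1.8,3.2,-17.5],"yaw":0},{"hand":0,"slide":[1.8,3.2,-19.8],"yaw":0},{"hand":0.6,"slide":[1.8,3.2,-19.8],"yaw":0},{"hand":0.6,"slide":[1.8,3.2,-19.8],"yaw":0},{"hand":0.6,"slide":[1.8,3.2,-19.8],"yaw":0},{"hand":0.6,"slide":[1.8,3.2,-19.8],"yaw":0},{"hand":0.6,"slide":[1.8,3.2,-19.8],"yaw":0}]'
```

```text
time_s: 3.88
tcp_pos: [0.6071, -0.1277, 0.1148]
ee_rot: [[-0.299, -0.954, 0.001], [-0.954, 0.299, 0.0], [-0.0, -0.001, -1.0]]
wrist_force: [0.6, 0.2, 0.4]
gripper_width: 0.521
```

```bash
python3 -m inch '[{"hand":0.6,"slide":[0,0,0],"yaw":0},{"hand":0.6,"slide":[0,0,2],"yaw":0},{"hand":0.6,"slide":[0,0,5],"yaw":0},{"hand":0.6,"slide":[0,0,9],"yaw":0},{"hand":0.6,"slide":[0,0,12],"yaw":0},{"hand":0.6,"slide":[0,0,12],"yaw":0},{"hand":0.6,"slide":[0,0,12],"yaw":0}]'
python3 - <<'E'
from h import *
a=capture("wrist");s=capture("side")[150:330,280:460];cv2.imwrite("pics/d.png",np.hstack([a[:,200:440],cv2.resize(s,(400,400))]))
E
```

```text
time_s: 4.75
tcp_pos: [0.6062, -0.1275, 0.233]
ee_rot: [[-0.299, -0.954, -0.002], [-0.954, 0.299, 0.001], [0.0, 0.002, -1.0]]
wrist_force: [-0.8, -0.1, -0.2]
gripper_width: 0.486
```

View pics/d.png

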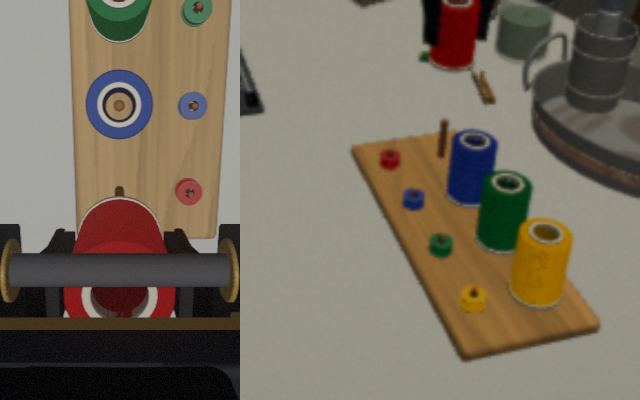

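The red reel is lifted and upright, and the bobbins and the other reels haven't moved. I'll carry it to the leftmost spindle.

```bash
python3 -m inch '[{"hand":0.6,"slide":[-0.7,3.6,0],"yaw":0},{"hand":0.6,"slide":[-1.8,9,0],"yaw":0},{"hand":0.6,"slide":[-2.9,15,0],"yaw":0},{"hand":0.6,"slide":[-4.1,21,0],"yaw":0},{"hand":0.6,"slide":[-5.2,27,0],"yaw":0},{"hand":0.6,"slide":[-6.4,33,0],"yaw":0},{"hand":0.6,"slide":[-7.6,39,0],"yaw":0},{"hand":0.6,"slide":[-8.5,44,0],"yaw":0},{"hand":0.6,"slide":[-9.1,46.9,0],"yaw":0},{"hand":0.6,"slide":[-9.1,46.9,0],"yaw":0}]'
python3 -m inch '[{"hand":0.6,"slide":[0,0,-3],"yaw":0},{"hand":0.6,"slide":[0,0,-6],"yaw":0},{"hand":0.6,"slide":[0,0,-7.5],"yaw":0},{"hand":0.6,"slide":[0,0,-8.5],"yaw":0},{"hand":0.6,"slide":[0,0,-9.5],"yaw":0},{"hand":0.6,"slide":[0,0,-9.5],"yaw":0}]'
python3 - <<'E'
from h import *
a=capture("wrist");s=capture("side")[130:230,210:310];cv2.imwrite("pics/e.png",np.hstack([a[:,200:440],cv2.resize(s,(400,400))]))
E
```

```text
time_s: 6.1
tcp_pos: [0.515, 0.3431, 0.2325]
ee_rot: [[-0.295, -0.955, -0.002], [-0.955, 0.295, -0.002], [0.002, 0.001, -1.0]]
wrist_force: [0.1, -0.8, -0.6]
gripper_width: 0.49
time_s: 6.85
tcp_pos: [0.5159, 0.3411, 0.1389]
ee_rot: [[-0.299, -0.954, -0.001], [-0.954, 0.299, -0.001], [0.001, 0.0, -1.0]]
wrist_force: [0.1, -0.9, -0.6]
gripper_width: 0.494
```

View pics/e.png

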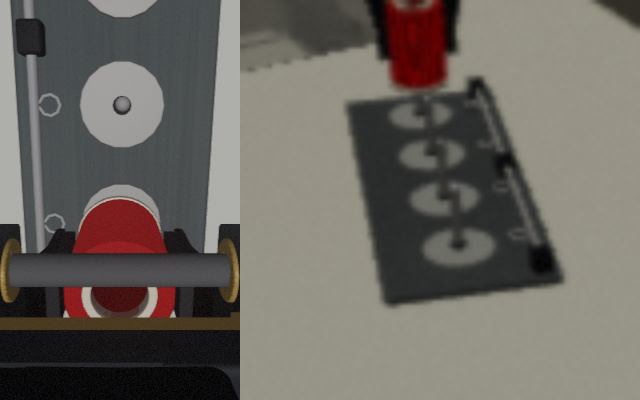

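There's no contact force with the underside 20 mm below the spindle tip, so the spindle is in the bore. I'll seat the reel, release it and rise.

```bash
python3 -m inch '[{"hand":0.6,"slide":[0,0,-1.4],"yaw":0},{"hand":0.6,"slide":[0,0,-2.3],"yaw":0},{"hand":0.6,"slide":[0,0,-2.7],"yaw":0},{"hand":0.6,"slide":[0,0,-2.7],"yaw":0}]'
python3 -m inch '[{"hand":0,"slide":[0,0,0],"yaw":0},{"hand":0,"slide":[0,0,0],"yaw":0},{"hand":0,"slide":[0,0,0],"yaw":0},{"hand":0,"slide":[0,0,0],"yaw":0},{"hand":0,"slide":[0,0,3],"yaw":0},{"hand":0,"slide":[0,0,7],"yaw":0},{"hand":0,"slide":[0,0,11],"yaw":0},{"hand":0,"slide":[0,0,11],"yaw":0}]'
```

```text
time_s: 7.45
tcp_pos: [0.516, 0.3414, 0.1121]
ee_rot: [[-0.298, -0.955, -0.0], [-0.955, 0.298, -0.0], [0.0, -0.0, -1.0]]
wrist_force: [0.2, 0.3, -0.7]
gripper_width: 0.487
time_s: 8.45
tcp_pos: [0.5173, 0.3425, 0.2265]
ee_rot: [[-0.298, -0.955, 0.006], [-0.955, 0.298, 0.006], [-0.007, -0.004, -1.0]]
wrist_force: [0.2, 0.5, -0.9]
gripper_width: 0.997
```

```bash
python3 -m inch '[{"hand":0,"slide":[7,-53.7,0],"yaw":0},{"hand":0,"slide":[7,-53.7,0],"yaw":0},{"hand":0,"slide":[7,-53.7,0],"yaw":0},{"hand":0,"slide":[7,-53.7,0],"yaw":0},{"hand":0,"slide":[7,-53.7,0],"yaw":0},{"hand":0,"slide":[7,-53.7,0],"yaw":0},{"hand":0,"slide":[7,-53.7,0],"yaw":0},{"hand":0,"slide":[7,-53.7,0],"yaw":0},{"hand":0,"slide":[7,-53.7,0],"yaw":0},{"hand":0,"slide":[7,-53.7,0],"yaw":0}]'
python3 - <<'E'
from h import *
s=capture("side");t=capture("top");cv2.imwrite("pics/f_side.png",s);cv2.imwrite("pics/f_top.png",t)
cv2.imwrite("pics/f.png",np.hstack([cv2.resize(s[130:230,210:310],(390,390)),cv2.resize(t[170:270,150:290],(400,390))]))
E
```

```text
time_s: 9.7
tcp_pos: [0.5853, -0.1983, 0.2207]
ee_rot: [[-0.303, -0.953, -0.002], [-0.953, 0.303, 0.0], [0.0, 0.002, -1.0]]
wrist_force: [0.2, 0.1, -0.7]
gripper_width: 0.999
```

View pics/f.png

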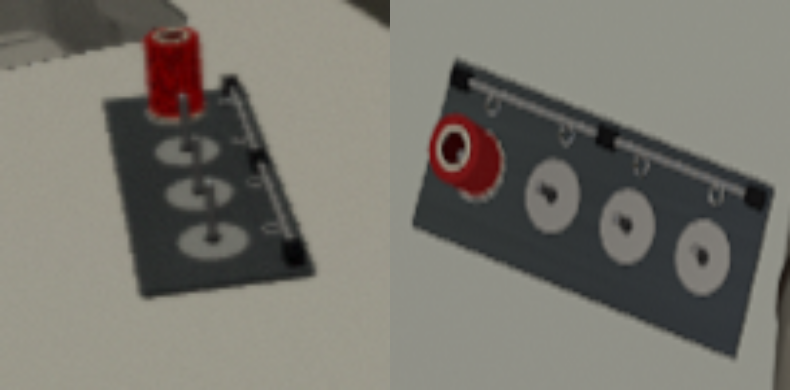

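The red reel is seated on the leftmost spindle. Next is blue.

```bash
python3 -m inch '[{"hand":0,"slide":[0,0,-4],"yaw":0},{"hand":0,"slide":[0,0,-8],"yaw":0},{"hand":0,"slide":[0,0,-10.8],"yaw":0},{"hand":0,"slide":[0,0,-10.8],"yaw":0},{"hand":0.6,"slide":[0,0,-10.8],"yaw":0},{"hand":0.6,"slide":[0,0,-10.8],"yaw":0},{"hand":0.6,"slide":[0,0,-10.8],"yaw":0},{"hand":0.6,"slide":[0,0,-10.8],"yaw":0},{"hand":0.6,"slide":[0,0,-10.8],"yaw":0},{"hand":0.6,"slide":[0,0,-10.8],"yaw":0}]'
python3 -m inch '[{"hand":0.6,"slide":[0,0,2],"yaw":0},{"hand":0.6,"slide":[0,0,5],"yaw":0},{"hand":0.6,"slide":[0,0,9],"yaw":0},{"hand":0.6,"slide":[0,0,12],"yaw":0},{"hand":0.6,"slide":[0,0,12],"yaw":0},{"hand":0.6,"slide":[0,0,12],"yaw":0}]'
```

```text
time_s: 11.05
tcp_pos: [0.5858, -0.1957, 0.1144]
ee_rot: [[-0.298, -0.954, -0.0], [-0.954, 0.298, -0.0], [0.0, 0.0, -1.0]]
wrist_force: [-0.3, 0.8, 2.0]
gripper_width: 0.49
time_s: 11.8
tcp_pos: [0.5852, -0.1954, 0.2331]
ee_rot: [[-0.299, -0.954, -0.002], [-0.954, 0.299, 0.001], [-0.0, 0.002, -1.0]]
wrist_force: [-0.4, -0.1, -0.4]
gripper_width: 0.495
```

```bash
python3 -m inch '[{"hand":0.6,"slide":[-0.7,3.6,0],"yaw":0},{"hand":0.6,"slide":[-1.8,9,0],"yaw":0},{"hand":0.6,"slide":[-2.9,15,0],"yaw":0},{"hand":0.6,"slide":[-4.1,21,0],"yaw":0},{"hand":0.6,"slide":[-5.2,27,0],"yaw":0},{"hand":0.6,"slide":[-6.4,33,0],"yaw":0},{"hand":0.6,"slide":[-7.6,39,0],"yaw":0},{"hand":0.6,"slide":[-8.6,44,0],"yaw":0},{"hand":0.6,"slide":[-9.2,46.9,0],"yaw":0},{"hand":0.6,"slide":[-9.2,46.9,0],"yaw":0}]'
python3 -m inch '[{"hand":0.6,"slide":[0,0,-3],"yaw":0},{"hand":0.6,"slide":[0,0,-6],"yaw":0},{"hand":0.6,"slide":[0,0,-7.5],"yaw":0},{"hand":0.6,"slide":[0,0,-8.5],"yaw":0},{"hand":0.6,"slide":[0,0,-9.5],"yaw":0},{"hand":0.6,"slide":[0,0,-9.5],"yaw":0}]'
```

```text
time_s: 13.05
tcp_pos: [0.4929, 0.2748, 0.2323]
ee_rot: [[-0.295, -0.955, -0.003], [-0.955, 0.295, -0.002], [0.003, 0.002, -1.0]]
wrist_force: [0.5, -0.2, -0.5]
gripper_width: 0.488
time_s: 13.8
tcp_pos: [0.4939, 0.2731, 0.1389]
ee_rot: [[-0.299, -0.954, -0.001], [-0.954, 0.299, -0.001], [0.001, 0.0, -1.0]]
wrist_force: [0.7, -0.2, -0.8]
gripper_width: 0.49
```

```bash
python3 -m inch '[{"hand":0.6,"slide":[0,0,-1.4],"yaw":0},{"hand":0.6,"slide":[0,0,-2.3],"yaw":0},{"hand":0.6,"slide":[0,0,-2.7],"yaw":0},{"hand":0.6,"slide":[0,0,-2.7],"yaw":0}]'
python3 -m inch '[{"hand":0,"slide":[0,0,0],"yaw":0},{"hand":0,"slide":[0,0,0],"yaw":0},{"hand":0,"slide":[0,0,0],"yaw":0},{"hand":0,"slide":[0,0,0],"yaw":0},{"hand":0,"slide":[0,0,3],"yaw":0},{"hand":0,"slide":[0,0,7],"yaw":0},{"hand":0,"slide":[0,0,11],"yaw":0},{"hand":0,"slide":[0,0,11],"yaw":0}]'
python3 -m inch '[{"hand":0,"slide":[7,-53.7,0],"yaw":0},{"hand":0,"slide":[7,-53.7,0],"yaw":0},{"hand":0,"slide":[7,-53.7,0],"yaw":0},{"hand":0,"slide":[7,-53.7,0],"yaw":0},{"hand":0,"slide":[7,-53.7,0],"yaw":0},{"hand":0,"slide":[7,-53.7,0],"yaw":0},{"hand":0,"slide":[7,-53.7,0],"yaw":0},{"hand":0,"slide":[7,-53.7,0],"yaw":0},{"hand":0,"slide":[7,-53.7,0],"yaw":0},{"hand":0,"slide":[7,-53.7,0],"yaw":0}]'
python3 - <<'E'
from h import *
s=sense();w=capture("wrist");t=capture("side");cv2.imwrite("pics/g_w.png",w)
cv2.imwrite("pics/g.png",np.hstack([w[:,200:440],cv2.resize(t[130:230,210:310],(400,400))]))
print(*rings(w,cam("wrist",s),.086,(200,0,400,235),vmin=150),sep="\n")
E
```

```text
time_s: 14.3
tcp_pos: [0.494, 0.2734, 0.1121]
ee_rot: [[-0.298, -0.954, -0.0], [-0.954, 0.298, -0.0], [0.0, -0.0, -1.0]]
wrist_force: [1.3, -0.3, 0.3]
gripper_width: 0.491
time_s: 15.3
tcp_pos: [0.4953, 0.2745, 0.2261]
ee_rot: [[-0.298, -0.955, 0.006], [-0.955, 0.298, 0.005], [-0.007, -0.004, -1.0]]
wrist_force: [-0.8, 0.2, -0.1]
gripper_width: 0.998
time_s: 16.55
tcp_pos: [0.5632, -0.2663, 0.2203]
ee_rot: [[-0.303, -0.953, -0.003], [-0.953, 0.303, 0.001], [0.0, 0.003, -1.0]]
wrist_force: [1.0, 0.3, 0.0]
gripper_width: 1.001
(np.int32(423), array([318.1, 106.5]), array([44.2, 45.6]), array([ 0.5426, -0.3326,  0.086 ]))
(np.int32(70), array([318.6, 208.8]), array([19.9, 32.3]), array([ 0.5622, -0.2701,  0.086 ]))
```

View pics/g.png

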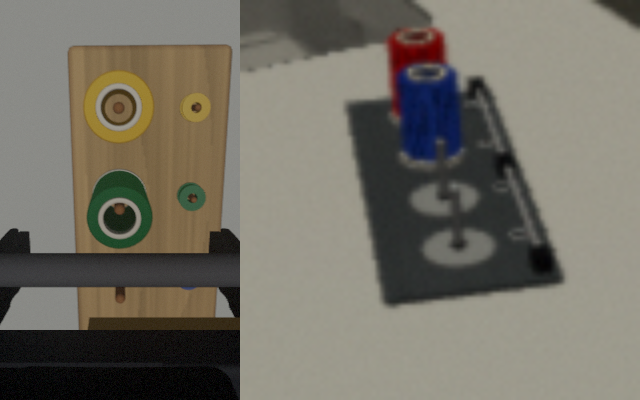

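Blue is seated on the second spindle. Yellow measures (0.5426, -0.3326), as extrapolated. Next is green.

```bash
python3 -m inch '[{"hand":0,"slide":[0,0,-4],"yaw":0},{"hand":0,"slide":[0,0,-8],"yaw":0},{"hand":0,"slide":[0,0,-10.8],"yaw":0},{"hand":0,"slide":[0,0,-10.8],"yaw":0},{"hand":0.6,"slide":[0,0,-10.8],"yaw":0},{"hand":0.6,"slide":[0,0,-10.8],"yaw":0},{"hand":0.6,"slide":[0,0,-10.8],"yaw":0},{"hand":0.6,"slide":[0,0,-10.8],"yaw":0},{"hand":0.6,"slide":[0,0,-10.8],"yaw":0},{"hand":0.6,"slide":[0,0,-10.8],"yaw":0}]'
python3 -m inch '[{"hand":0.6,"slide":[0,0,2],"yaw":0},{"hand":0.6,"slide":[0,0,5],"yaw":0},{"hand":0.6,"slide":[0,0,9],"yaw":0},{"hand":0.6,"slide":[0,0,12],"yaw":0},{"hand":0.6,"slide":[0,0,12],"yaw":0},{"hand":0.6,"slide":[0,0,12],"yaw":0}]'
python3 -m inch '[{"hand":0.6,"slide":[-0.7,3.6,0],"yaw":0},{"hand":0.6,"slide":[-1.8,9,0],"yaw":0},{"hand":0.6,"slide":[-2.9,15,0],"yaw":0},{"hand":0.6,"slide":[-4.1,21,0],"yaw":0},{"hand":0.6,"slide":[-5.2,27,0],"yaw":0},{"hand":0.6,"slide":[-6.4,33,0],"yaw":0},{"hand":0.6,"slide":[-7.6,39,0],"yaw":0},{"hand":0.6,"slide":[-8.6,44,0],"yaw":0},{"hand":0.6,"slide":[-9.2,46.9,0],"yaw":0},{"hand":0.6,"slide":[-9.2,46.9,0],"yaw":0}]'
python3 -m inch '[{"hand":0.6,"slide":[0,0,-3],"yaw":0},{"hand":0.6,"slide":[0,0,-6],"yaw":0},{"hand":0.6,"slide":[0,0,-7.5],"yaw":0},{"hand":0.6,"slide":[0,0,-8.5],"yaw":0},{"hand":0.6,"slide":[0,0,-9.5],"yaw":0},{"hand":0.6,"slide":[0,0,-9.5],"yaw":0}]'
```

```text
time_s: 17.9
tcp_pos: [0.5639, -0.2637, 0.1144]
ee_rot: [[-0.298, -0.954, 0.0], [-0.954, 0.298, -0.0], [0.0, -0.0, -1.0]]
wrist_force: [-1.0, 0.6, 1.7]
gripper_width: 0.49
time_s: 18.65
tcp_pos: [0.5632, -0.2633, 0.2329]
ee_rot: [[-0.299, -0.954, -0.002], [-0.954, 0.299, 0.001], [-0.001, 0.002, -1.0]]
wrist_force: [-0.7, 0.9, -1.2]
gripper_width: 0.491
time_s: 19.9
tcp_pos: [0.471, 0.2068, 0.2325]
ee_rot: [[-0.295, -0.955, -0.003], [-0.955, 0.295, -0.002], [0.003, 0.002, -1.0]]
wrist_force: [0.2, 0.2, -0.8]
gripper_width: 0.487
time_s: 20.65
tcp_pos: [0.4719, 0.2052, 0.1389]
ee_rot: [[-0.299, -0.954, -0.001], [-0.954, 0.299, -0.001], [0.001, 0.0, -1.0]]
wrist_force: [-0.1, -0.1, 0.3]
gripper_width: 0.486
```

```bash
python3 -m inch '[{"hand":0.6,"slide":[0,0,-1.4],"yaw":0},{"hand":0.6,"slide":[0,0,-2.3],"yaw":0},{"hand":0.6,"slide":[0,0,-2.7],"yaw":0},{"hand":0.6,"slide":[0,0,-2.7],"yaw":0}]'
python3 -m inch '[{"hand":0,"slide":[0,0,0],"yaw":0},{"hand":0,"slide":[0,0,0],"yaw":0},{"hand":0,"slide":[0,0,0],"yaw":0},{"hand":0,"slide":[0,0,0],"yaw":0},{"hand":0,"slide":[0,0,3],"yaw":0},{"hand":0,"slide":[0,0,7],"yaw":0},{"hand":0,"slide":[0,0,11],"yaw":0},{"hand":0,"slide":[0,0,11],"yaw":0}]'
python3 -m inch '[{"hand":0,"slide":[7.1,-53.8,0],"yaw":0},{"hand":0,"slide":[7.1,-53.8,0],"yaw":0},{"hand":0,"slide":[7.1,-53.8,0],"yaw":0},{"hand":0,"slide":[7.1,-53.8,0],"yaw":0},{"hand":0,"slide":[7.1,-53.8,0],"yaw":0},{"hand":0,"slide":[7.1,-53.8,0],"yaw":0},{"hand":0,"slide":[7.1,-53.8,0],"yaw":0},{"hand":0,"slide":[7.1,-53.8,0],"yaw":0},{"hand":0,"slide":[7.1,-53.8,0],"yaw":0},{"hand":0,"slide":[7.1,-53.8,0],"yaw":0}]'
python3 -m inch '[{"hand":0,"slide":[0,0,-4],"yaw":0},{"hand":0,"slide":[0,0,-8],"yaw":0},{"hand":0,"slide":[0,0,-10.8],"yaw":0},{"hand":0,"slide":[0,0,-10.8],"yaw":0},{"hand":0.6,"slide":[0,0,-10.8],"yaw":0},{"hand":0.6,"slide":[0,0,-10.8],"yaw":0},{"hand":0.6,"slide":[0,0,-10.8],"yaw":0},{"hand":0.6,"slide":[0,0,-10.8],"yaw":0},{"hand":0.6,"slide":[0,0,-10.8],"yaw":0},{"hand":0.6,"slide":[0,0,-10.8],"yaw":0}]'
python3 -m inch '[{"hand":0.6,"slide":[0,0,2],"yaw":0},{"hand":0.6,"slide":[0,0,5],"yaw":0},{"hand":0.6,"slide":[0,0,9],"yaw":0},{"hand":0.6,"slide":[0,0,12],"yaw":0},{"hand":0.6,"slide":[0,0,12],"yaw":0},{"hand":0.6,"slide":[0,0,12],"yaw":0}]'
python3 - <<'E'
from h import *
t=capture("side");cv2.imwrite("pics/i.png",cv2.resize(t[130:330,210:470],(780,600)))
E
```

```text
time_s: 21.15
tcp_pos: [0.472, 0.2055, 0.1121]
ee_rot: [[-0.298, -0.955, -0.0], [-0.955, 0.298, -0.0], [0.0, 0.0, -1.0]]
wrist_force: [-0.2, 0.5, -0.1]
gripper_width: 0.491
time_s: 22.15
tcp_pos: [0.4733, 0.2064, 0.2258]
ee_rot: [[-0.298, -0.955, 0.007], [-0.955, 0.298, 0.005], [-0.007, -0.005, -1.0]]
wrist_force: [0.5, -0.7, -0.1]
gripper_width: 1.001
time_s: 23.4
tcp_pos: [0.5421, -0.3352, 0.22]
ee_rot: [[-0.303, -0.953, -0.003], [-0.953, 0.303, 0.001], [-0.0, 0.003, -1.0]]
wrist_force: [0.7, 0.2, -0.9]
gripper_width: 0.998
time_s: 24.65
tcp_pos: [0.5429, -0.3327, 0.1144]
ee_rot: [[-0.298, -0.954, -0.0], [-0.954, 0.298, -0.0], [0.0, 0.0, -1.0]]
wrist_force: [0.4, 0.2, 1.6]
gripper_width: 0.488
time_s: 25.4
tcp_pos: [0.5422, -0.3322, 0.2328]
ee_rot: [[-0.299, -0.954, -0.002], [-0.954, 0.299, 0.002], [-0.001, 0.002, -1.0]]
wrist_force: [-0.9, -0.1, -1.2]
gripper_width: 0.494
```

View pics/i.png

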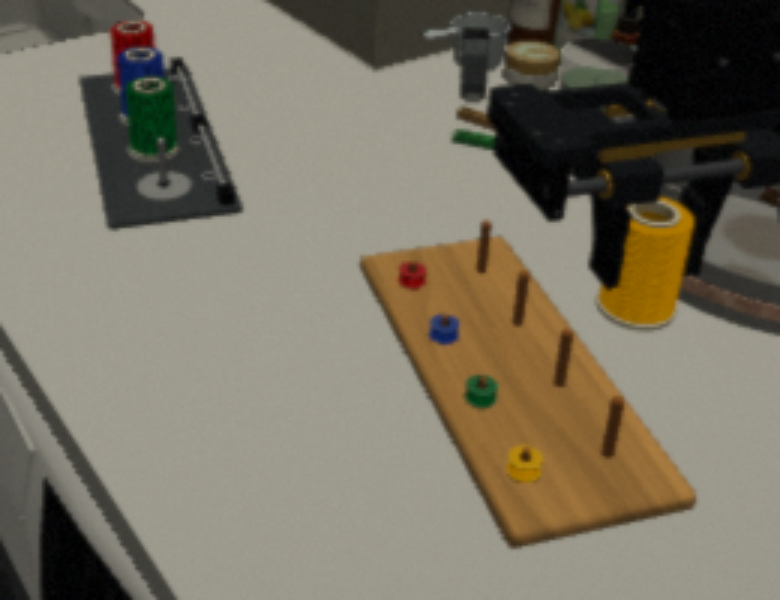

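Three reels are seated, yellow is held, and all four bobbins are still on their pins. Yellow goes on the rightmost spindle.

```bash
python3 -m inch '[{"hand":0.6,"slide":[-0.7,3.6,0],"yaw":0},{"hand":0.6,"slide":[-1.8,9,0],"yaw":0},{"hand":0.6,"slide":[-2.9,15,0],"yaw":0},{"hand":0.6,"slide":[-4.1,21,0],"yaw":0},{"hand":0.6,"slide":[-5.2,27,0],"yaw":0},{"hand":0.6,"slide":[-6.4,33,0],"yaw":0},{"hand":0.6,"slide":[-7.6,39,0],"yaw":0},{"hand":0.6,"slide":[-8.7,44,0],"yaw":0},{"hand":0.6,"slide":[-9.3,46.9,0],"yaw":0},{"hand":0.6,"slide":[-9.3,46.9,0],"yaw":0}]'
python3 -m inch '[{"hand":0.6,"slide":[0,0,-3],"yaw":0},{"hand":0.6,"slide":[0,0,-6],"yaw":0},{"hand":0.6,"slide":[0,0,-7.5],"yaw":0},{"hand":0.6,"slide":[0,0,-8.5],"yaw":0},{"hand":0.6,"slide":[0,0,-9.5],"yaw":0},{"hand":0.6,"slide":[0,0,-9.5],"yaw":0}]'
python3 -m inch '[{"hand":0.6,"slide":[0,0,-1.4],"yaw":0},{"hand":0.6,"slide":[0,0,-2.3],"yaw":0},{"hand":0.6,"slide":[0,0,-2.7],"yaw":0},{"hand":0.6,"slide":[0,0,-2.7],"yaw":0}]'
```

```text
time_s: 26.7
tcp_pos: [0.4491, 0.1377, 0.2331]
ee_rot: [[-0.295, -0.955, -0.002], [-0.955, 0.295, -0.001], [0.002, 0.002, -1.0]]
wrist_force: [-0.0, -0.2, -0.4]
gripper_width: 0.485
time_s: 27.45
tcp_pos: [0.4497, 0.1359, 0.1386]
ee_rot: [[-0.299, -0.954, -0.001], [-0.954, 0.299, -0.001], [0.001, 0.001, -1.0]]
wrist_force: [-0.8, 0.7, -0.1]
gripper_width: 0.488
time_s: 27.95
tcp_pos: [0.45, 0.1364, 0.1121]
ee_rot: [[-0.298, -0.955, -0.0], [-0.955, 0.298, -0.0], [0.0, 0.0, -1.0]]
wrist_force: [1.4, 0.2, -0.2]
gripper_width: 0.486
```

```bash
python3 -m inch '[{"hand":0,"slide":[0,0,0],"yaw":0},{"hand":0,"slide":[0,0,0],"yaw":0},{"hand":0,"slide":[0,0,0],"yaw":0},{"hand":0,"slide":[0,0,0],"yaw":0},{"hand":0,"slide":[0,0,4],"yaw":0},{"hand":0,"slide":[0,0,9],"yaw":0},{"hand":0,"slide":[0,0,14],"yaw":0},{"hand":0,"slide":[0,0,20],"yaw":0},{"hand":0,"slide":[0,0,22],"yaw":0},{"hand":0,"slide":[0,0,22],"yaw":0}]'
python3 -m inch '[{"hand":0,"slide":[6.5,21,0],"yaw":0},{"hand":0,"slide":[6.5,21,0],"yaw":0},{"hand":0,"slide":[6.5,21,0],"yaw":0},{"hand":0,"slide":[6.5,21,0],"yaw":0},{"hand":0,"slide":[6.5,21,0],"yaw":0},{"hand":0,"slide":[6.5,21,0],"yaw":0},{"hand":0,"slide":[6.5,21,0],"yaw":0},{"hand":0,"slide":[6.5,21,0],"yaw":0}]'
python3 - <<'E'
from h import *
s=sense();w=capture("wrist");t=capture("side")
cv2.imwrite("pics/k.png",np.hstack([w[:,200:440],cv2.resize(t[130:270,210:350],(400,400))]))
r=rings(w,cam("wrist",s),.083,(295,0,345,235));S=np.array([[.4499,.1368],[.4717,.2053],[.4934,.2736],[.5152,.342]])
for x in r:print(x,(np.linalg.norm(S-x[3][:2],axis=1)*1000).round(1))
E
```

```text
time_s: 29.2
tcp_pos: [0.4502, 0.1366, 0.3338]
ee_rot: [[-0.298, -0.954, 0.003], [-0.954, 0.298, 0.003], [-0.003, -0.002, -1.0]]
wrist_force: [-0.3, 0.0, -0.7]
gripper_width: 1.002
time_s: 30.2
tcp_pos: [0.5148, 0.3455, 0.3327]
ee_rot: [[-0.299, -0.954, 0.0], [-0.954, 0.299, 0.0], [-0.0, -0.0, -1.0]]
wrist_force: [0.0, -0.3, -0.4]
gripper_width: 0.996
(np.int32(225), array([318. ,  17.1]), array([30.6, 34.2]), array([0.4721, 0.2051, 0.083 ])) [ 71.8   0.4  71.7 143.5]
(np.int32(179), array([317.3, 101.8]), array([28.8, 30.4]), array([0.4943, 0.2734, 0.083 ])) [143.6  71.8   0.9  71.7]
(np.int32(136), array([316.8, 178. ]), array([27. , 27.3]), array([0.5163, 0.3418, 0.083 ])) [215.5 143.6  71.9   1.1]
```

View pics/k.png

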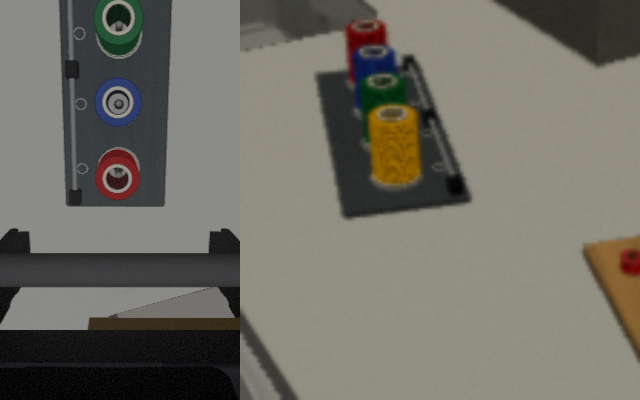

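All four reels are down on their discs in the order red, blue, green, yellow. The gripper is clear, so I'll hand in.

```bash
python3 -c "
from station import *
print(finish_job(), sense()['time_s'])"
```

```text
the job is handed in; nothing more can be done
the job is handed in; nothing more can be done
```

All four big reels are on the thread stand in their rack order, red, blue, green, yellow from left to right, and I handed the job in at about 30 s of the 104 s allowed.

- **Position:** in the last wrist picture, red, blue and green measured within 1.1 mm of their spindles, with the spindles visible in their bores. Yellow was out of that picture, so I checked it in the side view only; it stands upright on the right-hand disc.
- **Seating:** I released each reel about 1 mm above its foam disc, so it dropped the last bit. I did not measure their heights afterwards, but none looked raised or tilted.
- **Forces:** wrist force readings, taken at the end of each move, stayed at about 2 N or less.
- **Bobbins:** all four were on their pins in the side picture taken after the last reel left the rack. I did not picture the whole rack again after that, and the arm did not go back to it.

No check failed or disagreed.

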